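# Gather the toggle beads on the scoop tray and tip them into the basket

### The job

The cane basket has fallen over: first stand it upright on the bench and let go of it. Then gather every toggle bead that lies loose on the bench onto the scoop tray beside the ones already there, and tip the tray over the basket so that the beads slide off its open end into it. Finally lay the empty tray back flat on its cork mat with the basket still standing and every toggle in it, and leave the bowl, the spool and the varnish jar where they are.

Things in the scene. Friction and masses are not known exactly. Their poses are not given: they have to be found in the camera images.
- basket: square open cane basket, orange and blue bands, 95 mm high, outside 140 mm wide at base, 160 mm at rim; walls, floor 6 mm; 0.32 kg. Origin: centre of underside; z points out of its mouth. Starts toppled, lying on its +x wall. A blue wooden tab, a 12 mm thick (y) plate, stands out from its -x wall (on top while it lies): 72 to 130 mm from the axis, 36 to 74 mm above the underside
- basket_grip (a point): point in the basket's blue tab to pinch it across its 12 mm (along the basket's y): at (-108, 0, 55) mm in the basket frame
- basket_mouth (a point): centre of the basket's mouth, 95 mm above its underside
- tray: grey lacquered smooth scoop tray, 0.24 kg. Origin: centre of the underside; z up, x to its open pouring end. Floor 220 x 150 mm, 5 mm thick; rims 18 mm high at sides and back (-x), front (+x) open; sides narrow to 112 mm at the front. Behind the back rim an upright blue grip plate, 12 mm thick (x), 70 mm wide (y), 65 mm high, at x = -126 mm
- tray_grip (a point): point in the tray's grip plate to pinch it across its 12 mm (along the tray's x): at (-126, 0, 48) mm in the tray frame
- tray_lip (a point): middle of the tray's open pouring edge, on its floor: at (110, 0, 5) mm in the tray frame
- mat: fixed cork mat, 300 x 200 x 4 mm, the tray's place; origin at the centre of its underside, x along its length
- toggle_red: red chunky wooden toggle bead, a bar 60 x 30 x 24 mm (x, y, z) with rounded edges, a stripe round its middle and a dark hole in each end; origin at its centre, x along its length; 28 g; always there, starts on the tray
- toggle_white: white chunky wooden toggle bead, a bar 60 x 30 x 24 mm (x, y, z) with rounded edges, a stripe round its middle and a dark hole in each end; origin at its centre, x along its length; 28 g; always there, starts on the tray
- toggle_green: green chunky wooden toggle bead, a bar 60 x 30 x 24 mm (x, y, z) with rounded edges, a stripe round its middle and a dark hole in each end; origin at its centre, x along its length; 28 g; may be absent
- toggle_orange: orange chunky wooden toggle bead, a bar 60 x 30 x 24 mm (x, y, z) with rounded edges, a stripe round its middle and a dark hole in each end; origin at its centre, x along its length; 28 g; may be absent
- toggle_blue: blue chunky wooden toggle bead, a bar 60 x 30 x 24 mm (x, y, z) with rounded edges, a stripe round its middle and a dark hole in each end; origin at its centre, x along its length; 28 g; may be absent
- toggle_yellow: yellow chunky wooden toggle bead, a bar 60 x 30 x 24 mm (x, y, z) with rounded edges, a stripe round its middle and a dark hole in each end; origin at its centre, x along its length; 28 g; may be absent
- bead_bowl: bystander: terracotta bowl of small orange beads, 90 mm across, 32 mm high; origin centre of underside
- thread_spool: bystander: red thread spool standing upright, 52 mm across, 58 mm high; origin centre of underside
- varnish: bystander: amber jar with black cap, 56 mm across, 100 mm high; origin centre of underside
Not all that is in view belongs to the job. Of the things that look like the toggle_green, the middle-sized one is meant. There is more than one size of the toggle_white; the job needs the larger.

How it is judged (in metres and radians):
On the way, in this order (a step that is already met when the one before it is completed fails the run):
1. the basket stands upright on the bench, released (angle between basket's own z axis and vertical below 0.12 rad and height (world z) of basket below 0.012 m and contact force between the fingers and basket below 0.3 N), for 0.3 s.
2. all the toggles lie together on the level tray (x of toggle_red in the frame of tray between -0.11 and 0.12 m and y of toggle_red in the frame of tray between -0.075 and 0.075 m and z of toggle_red in the frame of tray between 0.005 and 0.06 m and x of toggle_white in the frame of tray between -0.11 and 0.12 m and y of toggle_white in the frame of tray between -0.075 and 0.075 m and z of toggle_white in the frame of tray between 0.005 and 0.06 m and x of toggle_green in the frame of tray between -0.11 and 0.12 m and y of toggle_green in the frame of tray between -0.075 and 0.075 m and z of toggle_green in the frame of tray between 0.005 and 0.06 m and x of toggle_orange in the frame of tray between -0.11 and 0.12 m and y of toggle_orange in the frame of tray between -0.075 and 0.075 m and z of toggle_orange in the frame of tray between 0.005 and 0.06 m and x of toggle_blue in the frame of tray between -0.11 and 0.12 m and y of toggle_blue in the frame of tray between -0.075 and 0.075 m and z of toggle_blue in the frame of tray between 0.005 and 0.06 m and x of toggle_yellow in the frame of tray between -0.11 and 0.12 m and y of toggle_yellow in the frame of tray between -0.075 and 0.075 m and z of toggle_yellow in the frame of tray between 0.005 and 0.06 m and angle between tray's own z axis and vertical below 0.12 rad), for 0.2 s.
3. the tray, with the red toggle still on it, is tipped with its open end over the basket (angle between tray's own z axis and vertical above 0.15 rad and horizontal distance between tray_lip and basket_mouth below 0.11 m and height (world z) of tray_lip above 0.08 m and x of toggle_red in the frame of tray between -0.11 and 0.12 m and y of toggle_red in the frame of tray between -0.075 and 0.075 m and z of toggle_red in the frame of tray between 0.005 and 0.06 m).
At the end, for the whole second after the job is handed in: Every toggle present lies inside the basket below its rim, the basket stands upright on the bench (within 7 degrees), the tray lies flat on the mat with its centre within 60 mm of the mat's centre, all at rest and released (all of step 1 and x of toggle_red in the frame of basket between -0.075 and 0.075 m and y of toggle_red in the frame of basket between -0.075 and 0.075 m and z of toggle_red in the frame of basket between 0.005 and 0.095 m and x of toggle_white in the frame of basket between -0.075 and 0.075 m and y of toggle_white in the frame of basket between -0.075 and 0.075 m and z of toggle_white in the frame of basket between 0.005 and 0.095 m and x of toggle_green in the frame of basket between -0.075 and 0.075 m and y of toggle_green in the frame of basket between -0.075 and 0.075 m and z of toggle_green in the frame of basket between 0.005 and 0.095 m and x of toggle_orange in the frame of basket between -0.075 and 0.075 m and y of toggle_orange in the frame of basket between -0.075 and 0.075 m and z of toggle_orange in the frame of basket between 0.005 and 0.095 m and x of toggle_blue in the frame of basket between -0.075 and 0.075 m and y of toggle_blue in the frame of basket between -0.075 and 0.075 m and z of toggle_blue in the frame of basket between 0.005 and 0.095 m and x of toggle_yellow in the frame of basket between -0.075 and 0.075 m and y of toggle_yellow in the frame of basket between -0.075 and 0.075 m and z of toggle_yellow in the frame of basket between 0.005 and 0.095 m and angle between tray's own z axis and vertical below 0.08 rad and height (world z) of tray below 0.014 m and horizontal distance between tray and mat below 0.06 m and linear speed of each of tray, basket below 0.02 m/s and linear speed of each of toggle_red, toggle_white, toggle_green, toggle_orange, toggle_blue, toggle_yellow below 0.03 m/s); the robot touches nothing.
It fails at once if the bead bowl is moved more than 50 mm (distance of bead_bowl from where it was at the start of the episode above 0.05 m).
It fails at once if the thread spool is moved more than 50 mm (distance of thread_spool from where it was at the start of the episode above 0.05 m).
It fails at once if the varnish is moved more than 50 mm (distance of varnish from where it was at the start of the episode above 0.05 m).
Of toggle_green, toggle_orange, toggle_blue, toggle_yellow only 2 to 4 are there at a start; the rules pass over those that are not, and their reading is None.
At some moment in a run one of basket, toggle_red, toggle_white, toggle_green, toggle_orange, toggle_blue, toggle_yellow may be knocked a few centimetres aside while the robot is not near it.
It also fails if it takes over 210 s, if anything falls off the work surface, if the arm or the gripper's body presses on something with over 40 N, if the wrist force passes 120 N, or if a joint passes its speed limit or range.

### The arm

A 6-joint arm with a two-finger parallel gripper is mounted at the origin on the work surface. World frame = base frame: x ahead of the robot, y to its left, z up, the work surface at z = 0. Lengths are in mm, angles in rad, forces in N, time in s.
With the tool pointing down it reaches from about 275 to 750 mm from the base axis. Payload 10.2 kg.
Tool frame: the origin (TCP) lies midway between the tips of the shut fingers; the grasp point (between the pads) lies 19 mm behind it; z points along the fingers, y is the line along which they close (so a half turn about z gives the same grasp; the last joint's range is limited). The gripper opens to 85 mm and grips with 20 to 120 N. Pads are 22 mm wide; open, the fingers measure 114 mm over their backs; the gripper's body (76 mm by 85 mm) begins 54 mm behind the grasp point. The pads swing forward as they close: fully open they stand 13 mm farther back than shut.
Start: joints at [1.036, 0.313, 1.498, -0, 1.331, -0.223], TCP at [161.068, 499.688, 195.894] pointing down, gripper open.
Joint ranges: [-2.94, 2.94], [-0.97, 2.17], [0.19, 2.56], [-1.23, 4.37], [0.02, 3.11], [-2.88, 2.88]. Speed limits (rad/s): [2.39, 2.39, 3.01, 3.14, 3.14, 3.14].

### API

Orientations are given as a unit quaternion [w, x, y, z].
In Python, from rig import ctrl, capture, camera_info gives the robot as it stands.
- The arm moves only by the tool apply_moves, never from a script. Its argument "targets" is a list of rows, each a list of 3 entries, a list of its own where there are three numbers: the finger opening in mm, from 0 to 85.4, then the shift along the world's x, y, z in mm, then the turn, a rotation vector about the world's x, y, z in degrees. In form: [[grip, [dx, dy, dz], [rx, ry, rz]], ...]. A call has 1 to 20 rows; each row is the pose to reach, as a shift and turn from the pose commanded when the call began; what a row does not reach only later rows make up. A row lasts 1/10 s, in which the tool goes at most 50 mm and 8.59 degrees, less where a joint would pass 70% of its speed; a pose out of reach is approached as far as the arm can. A call with a gripper value outside its range is refused whole. The fingers move at their own pace and stop on an object; "squeeze" is the grip in N (left out, the last holds). Time passes only in rows, so rows that repeat a pose let the fingers close. It gives the time, the measured TCP pose, the force, the opening and the grip force at its end, in the units of the state.
- ctrl.sense(): the state, without advancing time (a new reading comes with each control period).
- capture(name): name is "scene" or "top"; returns (picture, depth): 420x560x3 uint8, blue, green, red; 420x560 float32, mm along the optical axis (not along the pixel's ray), 0 where there is no reading.
- camera_info(name): a dict with "vfov" (degrees; the focal length in pixels is half the picture's height over the tangent of half this angle, whatever the lens; pixels are square), "cx", "cy" (the principal point, pixels), "k1" (the pictures are not rectified: a ray, as slopes to the right and down, at radius r is drawn at 1 + k1 r^2 times it, then the intrinsics apply), "extrinsics" (4x4, takes a point from camera to world coordinates). Camera axes: x right, y down, z forward; pixel columns grow to the right and rows downward; lengths in mm; the calibration is good to about 2 mm. A picture is of the moment at which its call begins. camera_info takes no time and is no camera call.
- ctrl.finish_job(): hands the job in; it is judged then, once.
The state is a dict: "time_s": time; "joints": joint angles; "dq": joint speeds; "tau": joint torques, N m; "eef_pos": TCP position; "ee_rot": TCP orientation; "force": force on the tool from outside, world axes, zero at the start; "wrist_torque": the same for the moment, N m; "grip_width": opening from 0.0 (shut) to 1.0 (fully open); "grip_force": force on a finger pad.
Only numpy, scipy, OpenCV 4.12 (cv2) and the standard library are available. Lean on these libraries where they do the work, as an engineer would, in place of code of your own. Each camera call takes 0.05 s, during which the arm holds its last target. There are 200 camera calls.

## Working session

There is one attempt and no reset: what is moved stays moved. The work goes in short steps, Python scripts to look and compute and a tool call to move; the robot and the scene stay as the last step left them, time stands still between calls to the robot, and variables do not carry over. Pictures are saved under pics/ and viewed, at most 14 in all, crops included, and the job is handed in when it is done.

Besides the shell and the picture viewer there is one more tool, called after "Request:" as name(argument=value, ...), one argument or row to a line, values as JSON. apply_moves: Moves the arm, as the interface text tells. Its arguments: {"type":"object","properties":{"targets":{"type":"array","items":{"type":"array"}},"squeeze":{"type":"number"}},"required":["targets"]}

```bash
mkdir -p pics; ls; cat > h.py <<'E'
import numpy as np, cv2
from rig import ctrl, capture, camera_info
def snap(cam,name=None):
    im,d=capture(cam); 
    if name: cv2.imwrite(f'pics/{name}.png',im)
    return im,d,cloud(cam,d)
def cloud(cam,d):
    c=camera_info(cam); h,w=d.shape; f=h/2/np.tan(np.radians(c['vfov'])/2)
    K=np.array([[f,0,c['cx']],[0,f,c['cy']],[0,0,1.]])
    v,u=np.mgrid[0:h,0:w]
    p=cv2.undistortPoints(np.stack([u,v],-1).reshape(-1,1,2).astype(float),K,np.array([c['k1'],0,0,0.])).reshape(h,w,2)
    P=np.dstack([p*d[...,None],d]); E=np.array(c['extrinsics'])
    W=P@E[:3,:3].T+E[:3,3]; W[d==0]=np.nan
    return W
E
python3 - <<'E'
from h import *
for c in('scene','top'):
    im,d,W=snap(c,c+'0'); print(camera_info(c)); np.save(c+'0.npy',W)
print(ctrl.sense())
E
```

```text
pics
{'vfov': 49.12029570736573, 'cx': 274.40974466518696, 'cy': 201.18505880089592, 'k1': -0.0318966632622723, 'extrinsics': array([[ 2.90521658e-01,  5.70951549e-01, -7.67861638e-01,
         1.38862413e+03],
       [ 9.56818973e-01, -1.81499455e-01,  2.27058146e-01,
        -2.13043505e+02],
       [-9.72726817e-03, -8.00669892e-01, -5.99026797e-01,
         7.64251035e+02],
       [ 0.00000000e+00,  0.00000000e+00,  0.00000000e+00,
         1.00000000e+00]])}
{'vfov': 46.03084133608887, 'cx': 282.6698145302581, 'cy': 204.54255336168094, 'k1': -0.05220654156055742, 'extrinsics': array([[-8.29302480e-03, -9.94878189e-01,  1.00740338e-01,
         4.46817199e+02],
       [-9.99932210e-01,  9.07398980e-03,  7.29650052e-03,
         7.99151068e+00],
       [-8.17324602e-03, -1.00672999e-01, -9.94885996e-01,
         1.27538316e+03],
       [ 0.00000000e+00,  0.00000000e+00,  0.00000000e+00,
         1.00000000e+00]])}
{'time_s': 0.1, 'joints': array([ 1.03560878e+00,  3.13384049e-01,  1.49836177e+00, -2.53139592e-05,
        1.33098608e+00, -2.23399087e-01]), 'dq': array([ 5.66024841e-05, -1.25107247e-03, -1.82274597e-03,  8.59555847e-04,
        8.27069371e-04,  1.97219512e-03]), 'tau': array([ 2.36013766e-03, -4.12902868e+01, -2.60141283e+01, -1.53651076e-04,
        3.04971945e-03,  1.62304252e-05]), 'eef_pos': array([160.92774599, 499.44581966, 195.39718991]), 'ee_rot': array([-1.99491841e-04,  1.55260546e-01,  9.87873392e-01, -5.33690199e-04]), 'force': array([ 0.23727763, -0.19758518,  0.48481406]), 'wrist_torque': array([-0.04884144, -0.0013678 , -0.00545223]), 'grip_force': 0.0, 'grip_width': 1.0016332397398282}
```

View pics/top0.png

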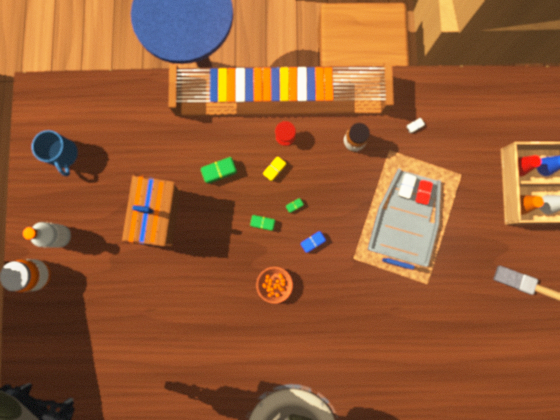

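View pics/scene0.png

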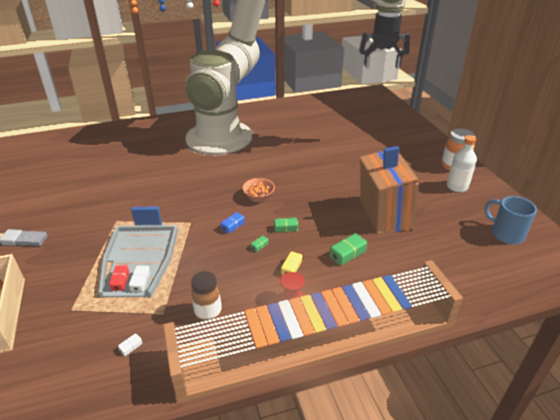

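Top view: the basket lies at (148,210) with its tab at (142,208).
- **Green candidates:** large (218,170), middle (262,223), small (294,206). I choose the middle one.
- **White candidates:** small on the bench (416,125), larger on the tray (408,186). I choose the one on the tray, so the small one stays put.
- **Others:** yellow (275,169) and blue (313,242). There is no loose orange toggle.
- **Bystanders:** bowl (274,285), spool (286,132), jar (356,136).

```bash
cat >> h.py <<'E'
def hsv(im,lo,hi): return cv2.inRange(cv2.cvtColor(im,cv2.COLOR_BGR2HSV),lo,hi)>0
COL=dict(green=((50,120,40),(80,255,255)),yellow=((22,150,100),(35,255,255)),blue=((105,130,60),(125,255,255)),red=((0,200,80),(5,255,255)),white=((0,0,150),(180,60,255)))
def toggles(im,W,roi,zmin=8,zmax=60):
    out=[]
    for n,(lo,hi) in COL.items():
        m=hsv(im,lo,hi)&(W[...,2]>zmin)&(W[...,2]<zmax)
        m=cv2.morphologyEx(m.astype(np.uint8),cv2.MORPH_CLOSE,np.ones((5,5)))
        k,L,s,c=cv2.connectedComponentsWithStats(m)
        for i in range(1,k):
            if s[i,4]<40 or not(roi[0]<c[i][0]<roi[1] and roi[2]<c[i][1]<roi[3]): continue
            P=W[(L==i)]; P=P[~np.isnan(P[:,0])]; zt=np.percentile(P[:,2],80); T=P[P[:,2]>zt-5]
            r=cv2.minAreaRect(T[:,:2].astype(np.float32)); (w,h),a=r[1],r[2]
            if w<h: w,h,a=h,w,a+90
            out.append((n,c[i].round(),np.round(r[0]),round(w),round(h),round((a+90)%180-90),round(zt)))
    return out
E
python3 - <<'E'
from h import *
im=cv2.imread('pics/top0.png'); W=np.load('top0.npy')
for t in toggles(im,W,(180,460,100,330)): print(*t)
# basket
P=W[165:260,112:185].reshape(-1,3)
for lo,hi in((165,230),(130,162)):
    Q=P[(P[:,2]>lo)&(P[:,2]<hi)]
    print(lo,len(Q),Q.min(0).round(),Q.max(0).round(),cv2.minAreaRect(Q[:,:2].astype(np.float32)))
Q=P[(P[:,2]>130)&(P[:,2]<162)]; print('plane',np.linalg.lstsq(np.c_[Q[:,:2],np.ones(len(Q))],Q[:,2],rcond=None)[0])
# tray: blue plate, mat
Q=W[250:280,370:425].reshape(-1,3);Q=Q[(Q[:,2]>40)&(Q[:,2]<85)];print('plate',Q.mean(0),cv2.minAreaRect(Q[:,:2].astype(np.float32)))
Q=W[150:285,350:465].reshape(-1,3);Q=Q[(Q[:,2]>2.5)&(Q[:,2]<85)];print('mat',cv2.minAreaRect(Q[:,:2].astype(np.float32)))
for n,b in dict(bowl=(255,295,265,305),spool=(272,298,120,147),jar=(340,372,120,155)).items():
    Q=W[b[2]:b[3],b[0]:b[1]].reshape(-1,3);Q=Q[Q[:,2]>15];print(n,Q.min(0).round(),Q.max(0).round())
a=cv2.resize(im[150:270,100:340],None,fx=3,fy=3,interpolation=cv2.INTER_CUBIC)
s=cv2.imread('pics/scene0.png');b=cv2.resize(s[130:280,220:430],None,fx=2.,fy=1.6)
o=np.zeros((600,720,3),np.uint8);o[:360]=a;o[360:600,:420]=b[:240];cv2.imwrite('pics/crop.png',o)
E
```

```text
green [218. 170.] [664. 182.] 84 41 -71 37
green [294. 205.] [573. -13.] 40 21 -61 20
green [262. 222.] [529.  70.] 59 28 77 27
yellow [274. 168.] [668.  38.] 59 29 -41 27
blue [313. 242.] [479. -58.] 58 29 -58 27
red [285. 132.] [756.  11.] 50 48 -55 61
red [424. 192.] [ 601. -342.] 56 27 -17 35
white [415. 125.] [ 781. -330.] 38 20 -59 19
white [405. 222.] [ 542. -302.] 222 157 -16 19
165 120 [543. 310. 166.] [557. 347. 212.] ((550.501953125, 328.27459716796875), (37.7164192199707, 11.931397438049316), 82.4283218383789)
130 2713 [471. 271. 130.] [634. 383. 162.] ((550.171875, 326.17340087890625), (96.36251831054688, 158.48997497558594), 82.15558624267578)
plane [2.91784686e-02 2.09453895e-01 6.60104930e+01]
plate [ 422.75688735 -265.65745661   66.96103977] ((422.70068359375, -267.3174133300781), (70.30072021484375, 12.083868980407715), 73.4862289428711)
mat ((543.037841796875, -305.9397277832031), (300.6045837402344, 351.32379150390625), 88.76351165771484)
bowl [330.  -2.  15.] [416.  85.  38.]
spool [732. -16.  52.] [782.  35.  68.]
jar [ 712. -197.   15.] [ 766. -141.  107.]
```

View pics/crop.png

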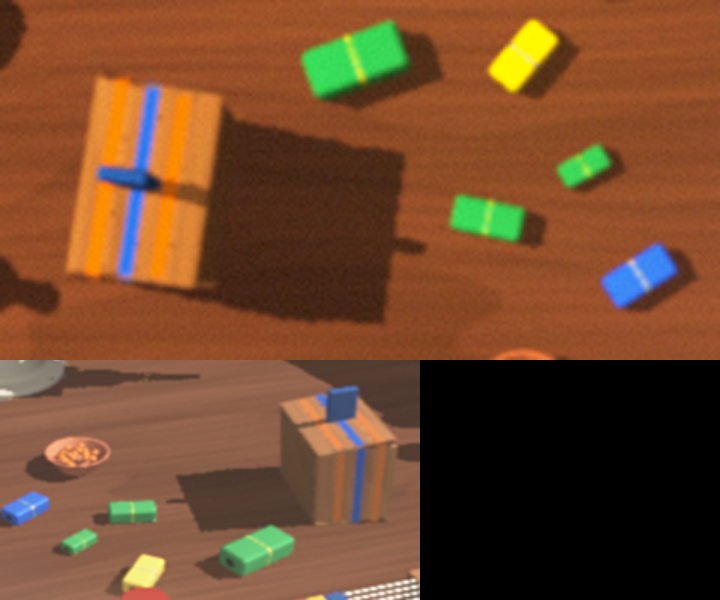

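The crop confirms the choices. Green has three sizes, and the middle one is at top (262,223). The basket's closed underside faces −y and its mouth faces +y, with the tab on top. I'll start by turning and moving above the basket.

Request:
apply_moves(
  targets=[
    [85,[40,-10,100],[0,0,-8]],
    [60,[80,-30,125],[0,0,-16]],
    [50,[130,-50,125],[0,0,-24]],
    [45,[175,-65,125],[0,0,-32]],
    [45,[220,-80,125],[0,0,-40]],
    [45,[265,-95,125],[0,0,-48]],
    [45,[310,-110,125],[0,0,-56]],
    [45,[350,-125,125],[0,0,-64]],
    [45,[394,-140,125],[0,0,-72]],
    [45,[394,-140,125],[0,0,-79.8]],
    [45,[394,-140,125],[0,0,-79.8]],
    [45,[394,-140,125],[0,0,-79.8]],
  ],
)

```text
time_s: 1.3
eef_pos: [555.0, 359.7, 320.2]
ee_rot: [-0.0, 0.752, 0.659, -0.001]
force: [-0.5, 0.1, 0.9]
grip_width: 0.526
grip_force: 0.0
```

Request:
apply_moves(
  targets=[
    [45,[0,0,-20],[-8,1,0]],
    [45,[0,0,-40],[-16,2.1,0]],
    [45,[0,0,-60],[-24,3.2,0]],
    [45,[0,0,-84],[-29.7,4,0]],
    [45,[0,0,-84],[-29.7,4,0]],
    [45,[0,0,-84],[-29.7,4,0]],
  ],
)

```text
time_s: 1.9
eef_pos: [554.6, 360.4, 237.8]
ee_rot: [0.169, 0.727, 0.637, -0.194]
force: [-0.7, -0.6, 1.4]
grip_width: 0.525
grip_force: 0.0
```

```bash
python3 - <<'E'
from h import *
im,d,W=snap('scene','s1'); im2,d,W=snap('top','t1')
cv2.imwrite('pics/c1.png',np.hstack([cv2.resize(im[20:260,250:500],(400,384)),cv2.resize(im2[130:270,80:230],(400,384))]))
E
```

```text
(no output)
```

View pics/c1.png

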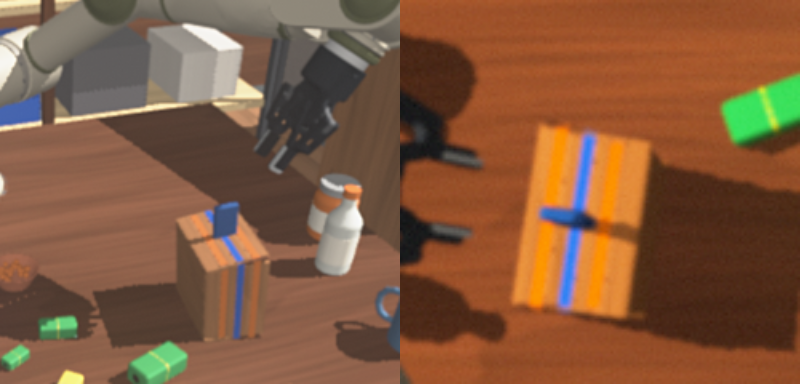

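The gripper is tilted, sits behind the tab on the mouth side, and straddles it. I'll go in, pinch and lift.

Request:
apply_moves(
  squeeze=100,
  targets=[
    [45,[-2,-15,-27],[0,0,0]],
    [45,[-4,-30,-53],[0,0,0]],
    [45,[-5.3,-40,-71],[0,0,0]],
    [45,[-5.3,-40,-71],[0,0,0]],
    [5,[-5.3,-40,-71],[0,0,0]],
    [5,[-5.3,-40,-71],[0,0,0]],
    [5,[-5.3,-40,-71],[0,0,0]],
    [5,[-5.3,-40,-71],[0,0,0]],
    [5,[-5.3,-40,-71],[0,0,0]],
    [5,[-5.3,-40,-71],[0,0,0]],
  ],
)

```text
time_s: 3.0
eef_pos: [550.1, 320.5, 168.1]
ee_rot: [0.171, 0.727, 0.636, -0.193]
force: [-1.9, 0.2, 6.8]
grip_width: 0.097
grip_force: 98.3
```

Request:
apply_moves(
  targets=[
    [5,[0,0,15],[0,0,0]],
    [5,[0,0,35],[0,0,0]],
    [5,[0,0,60],[0,0,0]],
    [5,[-1,-8,65],[6.9,-0.9,0]],
    [5,[-2,-16,65],[13.9,-1.85,0]],
    [5,[-3,-24,65],[20.8,-2.8,0]],
    [5,[-4,-32,65],[27.7,-3.7,0]],
    [5,[-5,-40,65],[34.7,-4.6,0]],
    [5,[-6,-48,65],[41.6,-5.5,0]],
    [5,[-7,-56,65],[48.5,-6.5,0]],
    [5,[-8,-64,65],[55.5,-7.4,0]],
    [5,[-9,-72,65],[62.4,-8.3,0]],
    [5,[-10,-80,60],[69.3,-9.2,0]],
    [5,[-12,-90,50],[76.3,-10.2,0]],
    [5,[-13,-99.5,30],[83.2,-11.1,0]],
    [5,[-13,-99.5,0],[83.2,-11.1,0]],
    [5,[-13,-99.5,-20],[83.2,-11.1,0]],
    [5,[-13,-99.5,-20],[83.2,-11.1,0]],
    [5,[-13,-99.5,-20],[83.2,-11.1,0]],
  ],
)

```text
time_s: 4.9
eef_pos: [537.5, 220.1, 147.1]
ee_rot: [-0.299, 0.67, 0.588, 0.341]
force: [-0.4, 0.0, -3.0]
grip_width: 0.092
grip_force: 98.8
```

```bash
python3 - <<'E'
from h import *
im,d,W=snap('scene','s2'); im2,d,W2=snap('top','t2')
cv2.imwrite('pics/c2.png',np.hstack([cv2.resize(im[20:260,250:500],(400,384)),cv2.resize(im2[120:270,100:260],(400,384))]))
P=W2[100:280,60:300].reshape(-1,3)
P=np.r_[P,W[20:260,250:500].reshape(-1,3)]
Q=P[(P[:,1]>250)&(P[:,1]<420)&(P[:,0]>440)&(P[:,0]<680)&(P[:,2]>25)&(P[:,2]<240)]
print(np.percentile(Q,[1,50,99],axis=0)); print(ctrl.sense()['force'])
E
```

```text
[[468.83456823 253.62788734  92.32940807]
 [555.87996377 338.16962648 133.16231447]
 [635.18676223 397.42716476 192.45555128]]
[ 0.54799938  0.0423038  -4.21407828]
```

View pics/c2.png

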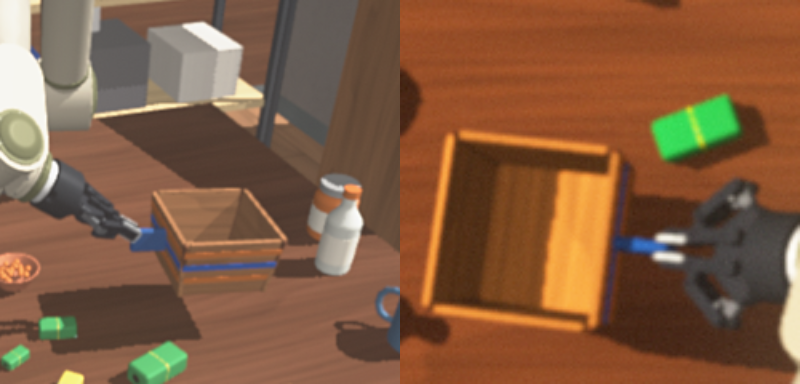

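The basket hangs upright from its tab, mouth up, with the underside at about z=97. Now lowering it.

Request:
apply_moves(
  targets=[
    [5,[0,0,-30],[0,0,0]],
    [5,[0,0,-60],[0,0,0]],
    [5,[0,0,-80],[0,0,0]],
    [5,[0,0,-90],[0,0,0]],
    [5,[0,0,-94],[0,0,0]],
    [5,[0,0,-97],[0,0,0]],
    [5,[0,0,-99],[0,0,0]],
    [5,[0,0,-99],[0,0,0]],
  ],
)

```text
time_s: 5.8
eef_pos: [537.2, 220.2, 47.6]
ee_rot: [-0.299, 0.67, 0.587, 0.342]
force: [0.9, -0.8, -0.9]
grip_width: 0.094
grip_force: 98.9
```

```bash
cat >> h.py <<'E'
def rim(W,box=(80,260,110,290)):
    P=W[box[2]:box[3],box[0]:box[1]].reshape(-1,3); Q=P[(P[:,2]>85)&(P[:,2]<125)&(P[:,1]>200)]
    for _ in range(3):
        c=np.linalg.lstsq(np.c_[Q[:,:2],np.ones(len(Q))],Q[:,2],rcond=None)[0]; r=Q[:,2]-np.c_[Q[:,:2],np.ones(len(Q))]@c; Q=Q[abs(r)<6]
    return c[:2].round(3),np.median(Q[:,2]).round(1),cv2.minAreaRect(Q[:,:2].astype(np.float32))
E
python3 - <<'E'
from h import *
im2,d,W2=snap('top','t3'); print(rim(W2)); print(ctrl.sense()['force'])
E
```

```text
(array([-0.006, -0.022]), np.float64(96.6), ((549.260498046875, 315.7005615234375), (161.70376586914062, 160.91009521484375), 82.65074157714844))
[-0.12779148  0.16239037 -0.91151516]
```

Request:
apply_moves(
  targets=[
    [5,[0,0,-2],[0,0,0]],
    [5,[0,0,-3],[0,0,0]],
    [16,[0,0,-3],[0,0,0]],
    [30,[0,0,-3],[0,0,0]],
    [40,[0,0,-3],[0,0,0]],
    [45,[0,0,-3],[0,0,0]],
    [45,[-4,-30,19],[0,0,0]],
    [45,[-8,-60,41],[0,0,0]],
    [45,[-12,-90,80],[0,0,0]],
    [45,[-12,-100,130],[-8,1,0]],
    [45,[-12,-100,150],[-16,2.1,0]],
    [45,[-12,-100,150],[-24,3.2,0]],
    [45,[-12,-100,150],[-32,4.3,0]],
    [45,[-12,-100,150],[-40,5.3,0]],
    [45,[-12,-100,150],[-48,6.4,0]],
    [45,[-12,-100,150],[-53.6,7.1,0]],
    [45,[-12,-100,150],[-53.6,7.1,0]],
  ],
)

```text
time_s: 7.55
eef_pos: [524.6, 122.3, 197.0]
ee_rot: [0.001, 0.751, 0.66, -0.001]
force: [-0.4, 0.4, 0.3]
grip_width: 0.528
grip_force: 0.0
```

```bash
python3 - <<'E'
from h import *
im,d,W=snap('top','t4'); print(rim(W)); s=ctrl.sense(); print(s['force'],s['ee_rot'],s['joints'])
for t in toggles(im,W,(180,460,100,330)): print(*t)
E
```

```text
(array([-0.001, -0.011]), np.float64(95.3), ((552.006591796875, 338.08282470703125), (115.36139678955078, 161.4192657470703), 83.58566284179688))
[-0.11579212 -0.50895891 -0.18452677] [-6.58741632e-05  7.51781350e-01  6.59412380e-01 -3.33140516e-04] [ 9.98082636e-03  3.42248430e-01  1.45533049e+00 -3.43165971e-04
  1.34460489e+00  1.40780400e-01]
green [218. 169.] [664. 182.] 84 42 -70 37
green [294. 205.] [573. -12.] 41 20 -62 20
green [265. 223.] [527.  64.] 48 28 78 26
yellow [274. 168.] [668.  38.] 59 29 -42 26
blue [313. 242.] [479. -58.] 59 29 -59 26
red [285. 133.] [756.  10.] 50 49 -71 60
red [424. 192.] [ 601. -342.] 55 27 -16 35
white [415. 125.] [ 781. -330.] 38 21 -59 19
white [405. 215.] [ 557. -306.] 191 156 -16 18
```

View pics/t4.png

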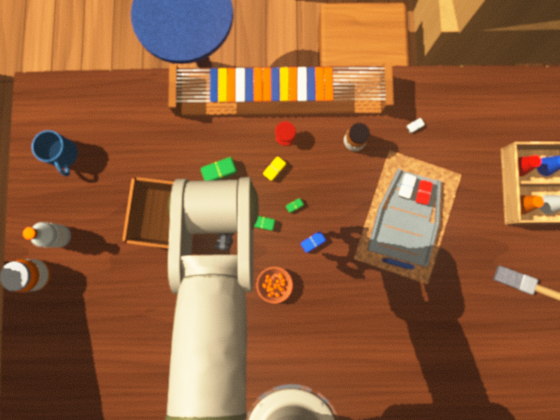

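The basket stands flat at about (549,315), released, and nothing else has moved. Next is the middle green toggle.

Request:
apply_moves(
  squeeze=50,
  targets=[
    [50,[2,-26,-40],[0,0,-3]],
    [50,[4.4,-52.3,-85],[0,0,-5.4]],
    [50,[4.4,-52.3,-130],[0,0,-5.4]],
    [50,[4.4,-52.3,-165],[0,0,-5.4]],
    [50,[4.4,-52.3,-185],[0,0,-5.4]],
    [50,[4.4,-52.3,-193],[0,0,-5.4]],
    [50,[4.4,-52.3,-193],[0,0,-5.4]],
    [15,[4.4,-52.3,-193],[0,0,-5.4]],
    [15,[4.4,-52.3,-193],[0,0,-5.4]],
    [15,[4.4,-52.3,-193],[0,0,-5.4]],
    [15,[4.4,-52.3,-193],[0,0,-5.4]],
    [15,[4.4,-52.3,-193],[0,0,-5.4]],
    [15,[4.4,-52.3,-150],[0,0,-5.4]],
    [15,[4.4,-52.3,-100],[0,0,-5.4]],
  ],
)

```text
time_s: 9.0
eef_pos: [527.9, 68.0, 96.8]
ee_rot: [-0.001, 0.783, 0.622, -0.002]
force: [1.3, -0.2, -0.2]
grip_width: 0.177
grip_force: 0.0
```

```bash
python3 - <<'E'
from h import *
im2,d,W2=snap('scene','s5')
im,d,W=snap('top','t5')
cv2.imwrite('pics/c5.png',np.hstack([cv2.resize(im2[100:280,180:400],(400,327)),cv2.resize(im[150:300,210:350],(350,327))]))
for t in toggles(im,W,(180,460,100,330)): print(*t)
E
```

```text
green [218. 170.] [664. 181.] 84 42 -70 37
green [297. 204.] [575. -16.] 32 20 -61 19
yellow [274. 168.] [668.  38.] 57 30 -39 27
blue [313. 241.] [479. -58.] 58 28 -57 27
red [285. 133.] [757.  11.] 49 48 -1 61
red [424. 192.] [ 601. -342.] 56 28 -15 35
white [415. 125.] [ 782. -330.] 39 21 -58 19
white [406. 211.] [ 564. -309.] 174 156 -17 20
```

View pics/c5.png

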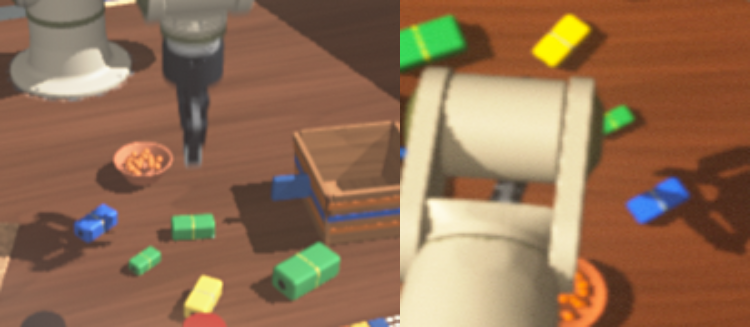

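```bash
python3 - <<'E'
from h import *
W=None
im,d,W=snap('scene')
W0=np.load('scene0.npy'); im0=cv2.imread('pics/scene0.png')
for a,b in((im0,W0),(im,W)):
    for t in toggles(a,b,(215,400,180,300)): print(*t)
    print()
E
```

```text
green [285. 222.] [531.  69.] 54 25 78 25
green [350. 245.] [668. 182.] 76 39 -70 35
green [260. 242.] [575. -12.] 37 20 -63 17
blue [232. 222.] [483. -58.] 59 31 -59 24

green [285. 222.] [532.  69.] 54 26 74 25
green [350. 245.] [668. 182.] 76 43 -70 35
green [260. 242.] [577. -12.] 36 20 -60 17
blue [232. 222.] [482. -59.] 61 35 -59 24
blue [387. 217.] [625. 303.] 138 7 83 56
```

Request:
apply_moves(
  targets=[
    [50,[2,2,0],[0,0,0]],
    [50,[2,2,-40],[0,0,0]],
    [50,[2,2,-75],[0,0,0]],
    [50,[2,2,-90],[0,0,0]],
    [50,[2,2,-93],[0,0,0]],
    [50,[2,2,-93],[0,0,0]],
    [50,[2,2,-93],[0,0,0]],
  ],
)

```text
time_s: 9.85
eef_pos: [531.7, 69.9, 4.5]
ee_rot: [0.001, 0.783, 0.622, -0.0]
force: [0.5, 0.4, 0.6]
grip_width: 0.587
grip_force: 0.0
```

```bash
python3 - <<'E'
from h import *
im2,d,W2=snap('scene','s6')
cv2.imwrite('pics/c6.png',cv2.resize(im2[140:260,210:370],(640,480)))
E
```

```text
(no output)
```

View pics/c6.png

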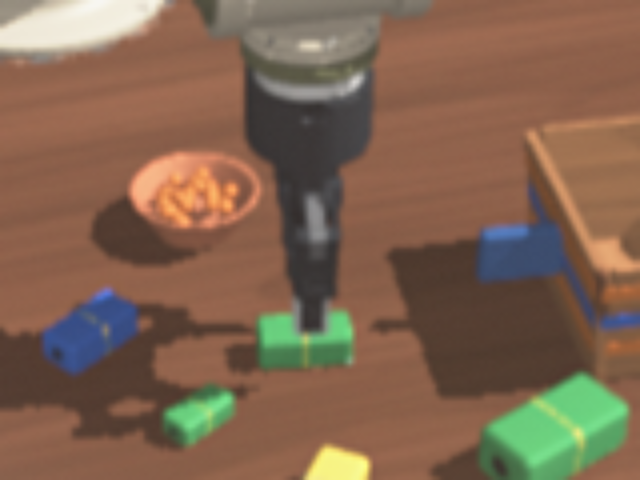

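The finger tips barely reach below the toggle's top because the open pads stand back. I'll go about 7 mm lower and close.

Request:
apply_moves(
  targets=[
    [45,[0,0,-4],[0,0,0]],
    [45,[0,0,-7],[0,0,0]],
    [20,[0,0,-7],[0,0,0]],
    [20,[0,0,-7],[0,0,0]],
    [20,[0,0,-7],[0,0,0]],
    [20,[0,0,-7],[0,0,0]],
    [20,[0,0,-7],[0,0,0]],
  ],
)

```text
time_s: 10.6
eef_pos: [531.2, 69.9, -3.0]
ee_rot: [0.001, 0.783, 0.622, -0.001]
force: [-0.8, 0.6, 0.5]
grip_width: 0.234
grip_force: 0.0
```

```bash
python3 - <<'E'
from h import *
im2,d,W2=snap('scene','s7')
cv2.imwrite('pics/c7.png',cv2.resize(im2[140:260,210:370],(640,480),interpolation=cv2.INTER_CUBIC))
# finger height: dark/grey points near tool
P=W2[140:260,210:370].reshape(-1,3); c=ctrl.sense()['eef_pos']
Q=P[(np.hypot(P[:,0]-c[0],P[:,1]-c[1])<60)&(P[:,2]>5)]
for x0 in range(-60,60,10):
    q=Q[(Q[:,0]-c[0]>=x0)&(Q[:,0]-c[0]<x0+10)&(abs(Q[:,1]-c[1])<9)]
    if len(q): print(x0,len(q),np.sort(q[:,2]).round()[:: max(1,len(q)//12)])
for t in toggles(im2,W2,(215,400,180,300)): print(*t)
E
```

```text
-20 7 [22. 23. 23. 34. 38. 41. 50.]
-10 2 [26. 46.]
0 8 [ 6. 11. 19. 21. 21. 23. 23. 24.]
10 84 [  6.   9.  13.  15.  19.  21.  24.  33.  44.  52. 104. 247.]
20 81 [ 38.  44.  50.  54.  59.  62. 104. 118. 196. 207. 246. 247. 248. 255.]
30 306 [ 83. 150. 163. 172. 182. 191. 197. 208. 223. 232. 242. 248. 270.]
40 86 [ 81.  84.  91. 138. 143. 202. 231. 245. 272. 275. 277. 280. 283.]
50 20 [ 98.  98.  98.  98. 101. 102. 103. 103. 106. 106. 108. 108. 111. 112.
 112. 129. 129. 130. 135. 137.]
green [350. 245.] [668. 183.] 77 41 -68 35
green [260. 242.] [576. -12.] 37 20 -64 18
blue [232. 222.] [483. -59.] 58 31 -57 24
blue [388. 217.] [626. 302.] 138 7 83 56
```

View pics/c7.png

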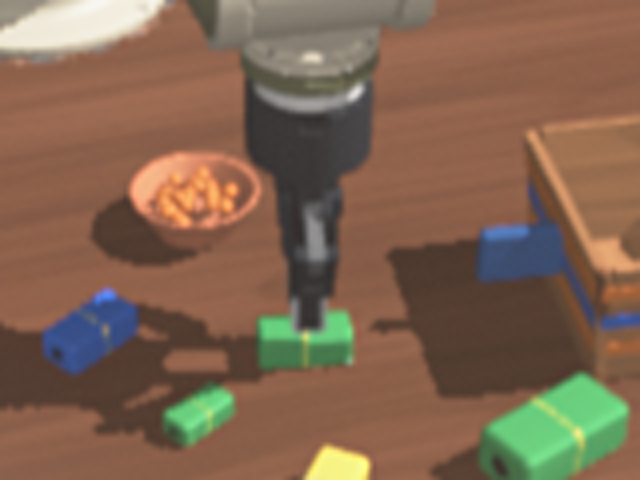

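```bash
python3 - <<'E'
from h import *
im,d,W=snap('scene')
for c in (285,287,289):
  for r in range(196,234,2): print(c,r,im[r,c],W[r,c].round())
s=ctrl.sense(); print(s['eef_pos'],s['joints'],s['force'],s['grip_width'])
E
```

```text
285 196 [57 57 61] [570.  55. 135.]
285 198 [50 50 55] [561.  58. 122.]
285 200 [51 52 56] [556.  60. 112.]
285 202 [80 77 78] [588.  49. 131.]
285 204 [76 75 76] [593.  47. 130.]
285 206 [50 51 55] [592.  48. 124.]
285 208 [49 51 55] [586.  50. 112.]
285 210 [48 50 54] [583.  51. 104.]
285 212 [54 54 58] [578.  52.  94.]
285 214 [54 55 59] [570.  55.  82.]
285 216 [60 62 65] [550.  62.  58.]
285 218 [61 60 65] [555.  60.  56.]
285 220 [60 59 64] [551.  61.  47.]
285 222 [ 91 107 104] [553.  61.  42.]
285 224 [114 192 148] [542.  64.  26.]
285 226 [ 79 130  94] [542.  64.  19.]
285 228 [ 79 129  90] [543.  64.  14.]
285 230 [ 76 127  92] [543.  64.   7.]
285 232 [ 64  89 112] [nan nan nan]
287 196 [139 138 140] [575.  58. 138.]
287 198 [137 136 137] [577.  58. 133.]
287 200 [132 131 133] [583.  55. 133.]
287 202 [128 127 128] [587.  54. 130.]
287 204 [114 112 113] [591.  53. 127.]
287 206 [68 70 72] [592.  53. 122.]
287 208 [60 61 64] [590.  53. 115.]
287 210 [51 51 56] [582.  56. 102.]
287 212 [62 61 65] [571.  60.  87.]
287 214 [51 52 56] [567.  61.  78.]
287 216 [51 52 57] [556.  
[... 502 characters left out ...]
7. 127.]
289 206 [75 75 77] [593.  57. 122.]
289 208 [62 63 66] [589.  58. 113.]
289 210 [51 51 56] [584.  60. 103.]
289 212 [61 61 64] [571.  65.  86.]
289 214 [59 60 62] [574.  64.  83.]
289 216 [68 68 71] [556.  70.  61.]
289 218 [68 68 71] [nan nan nan]
289 220 [66 65 69] [555.  70.  48.]
289 222 [100 120  97] [555.  70.  41.]
289 224 [128 204 109] [540.  76.  22.]
289 226 [ 89 140  79] [549.  73.  23.]
289 228 [ 77 120  70] [548.  73.  16.]
289 230 [ 76 119  76] [544.  75.   5.]
289 232 [ 77 101 141] [544.  74.  -1.]
[531.19663829  69.87984018  -3.06729778] [-0.08705138  0.57759796  1.6770619  -0.0022266   0.88697761  0.14181885] [-1.08331833  0.57559456  0.04752717] 0.24001541271935045
```

The front finger's tip measures about z=38–40 while the TCP reads −3. So the real tips sit some 40 mm behind the reported TCP, and the fingers closed above the toggle. I'll open, go 24 mm lower and measure again.

Request:
apply_moves(
  targets=[
    [48,[0,0,0],[0,0,0]],
    [48,[0,0,0],[0,0,0]],
    [48,[0,0,-8],[0,0,0]],
    [48,[0,0,-16],[0,0,0]],
    [48,[0,0,-24],[0,0,0]],
    [48,[0,0,-24],[0,0,0]],
  ],
)

```text
time_s: 11.3
eef_pos: [530.2, 69.9, -28.6]
ee_rot: [-0.0, 0.783, 0.622, -0.002]
force: [-0.0, -0.5, 0.4]
grip_width: 0.565
grip_force: 0.0
```

```bash
python3 - <<'E'
from h import *
im,d,W=snap('scene','s8')
for r in range(212,236,1): print(r,im[r,286],W[r,286].round(),im[r,288],W[r,288].round())
E
```

```text
212 [67 67 70] [593.  50. 106.] [95 95 97] [595.  54. 107.]
213 [56 56 60] [595.  49. 104.] [78 78 81] [592.  55. 101.]
214 [56 57 61] [595.  49. 102.] [76 77 79] [595.  54. 101.]
215 [55 56 59] [595.  49.  99.] [73 73 76] [593.  55.  96.]
216 [51 52 56] [592.  50.  93.] [59 60 63] [585.  58.  86.]
217 [52 53 57] [587.  52.  86.] [54 55 59] [592.  55.  89.]
218 [52 53 56] [590.  51.  86.] [53 54 57] [590.  56.  85.]
219 [53 53 57] [591.  51.  83.] [55 56 59] [591.  56.  82.]
220 [52 53 58] [590.  51.  79.] [57 57 61] [588.  57.  76.]
221 [54 55 59] [578.  55.  66.] [55 56 60] [577.  60.  64.]
222 [57 58 62] [578.  55.  63.] [59 60 63] [585.  58.  68.]
223 [62 62 65] [584.  53.  65.] [61 62 65] [585.  58.  64.]
224 [55 55 59] [583.  53.  61.] [55 55 60] [585.  58.  62.]
225 [51 52 57] [582.  54.  58.] [51 53 57] [585.  58.  59.]
226 [50 51 56] [565.  60.  39.] [50 52 57] [567.  64.  39.]
227 [50 51 56] [566.  59.  37.] [51 53 58] [567.  64.  36.]
228 [50 51 57] [566.  59.  34.] [52 53 58] [564.  65.  31.]
229 [50 50 56] [567.  59.  31.] [50 52 57] [569.  63.  32.]
230 [49 49 55] [565.  59.  27.] [50 51 56] [568.  64.  27.]
231 [52 53 57] [566.  59.  24.] [53 56 59] [566.  65.  22.]
232 [68 71 76] [565.  60.  20.] [71 74 78] [570.  63.  23.]
233 [ 85  93 110] [565.  60.  16.] [ 87  96 114] [563.  66.  13.]
234 [ 79  94 122] [551.  64.   0.] [ 84 103 141] [550.  70.  -2.]
235 [ 59  75 104] [553.  64.  -2.] [ 76 100 145] [553.  69.  -2.]
```

Request:
apply_moves(
  targets=[
    [48,[0,0,-5],[0,0,0]],
    [48,[0,0,-9],[0,0,0]],
    [48,[0,0,-9],[0,0,0]],
    [20,[0,0,-9],[0,0,0]],
    [20,[0,0,-9],[0,0,0]],
    [20,[0,0,-9],[0,0,0]],
    [20,[0,0,-9],[0,0,0]],
    [20,[0,0,-9],[0,0,0]],
  ],
)

```text
time_s: 12.15
eef_pos: [531.6, 69.9, -35.6]
ee_rot: [0.001, 0.783, 0.622, -0.0]
force: [0.4, -0.3, 6.7]
grip_width: 0.338
grip_force: 53.0
```

Gripped at 29 mm. Carrying it to the middle of the tray, behind the red and white toggles.

Request:
apply_moves(
  targets=[
    [20,[0,0,40],[0,0,0]],
    [20,[0,-20,85],[0,0,0]],
    [20,[2,-65,90],[0,0,-1]],
    [20,[4,-110,90],[0,0,-2]],
    [20,[6,-155,90],[0,0,-3]],
    [20,[8,-200,90],[0,0,-3.4]],
    [20,[10,-245,90],[0,0,-3.4]],
    [20,[12,-290,90],[0,0,-3.4]],
    [20,[14,-335,90],[0,0,-3.4]],
    [20,[15,-374,90],[0,0,-3.4]],
    [20,[15,-374,60],[0,0,-3.4]],
    [20,[15,-374,60],[0,0,-3.4]],
  ],
)

```text
time_s: 13.35
eef_pos: [543.8, -303.3, 20.0]
ee_rot: [-0.003, 0.801, 0.598, -0.001]
force: [-1.0, 1.3, -0.9]
grip_width: 0.343
grip_force: 49.6
```

```bash
python3 - <<'E'
from h import *
im2,d,W2=snap('scene','s9'); im,d,W=snap('top','t9')
cv2.imwrite('pics/c9.png',np.hstack([cv2.resize(im2[170:320,70:240],(400,353)),cv2.resize(im[140:290,340:500],(376,353))]))
for t in toggles(im2,W2,(70,240,170,320)): print(*t)
E
```

```text
blue [232. 222.] [483. -57.] 59 30 -58 24
white [146. 259.] [ 538. -300.] 239 155 -16 22
white [208. 310.] [ 761. -170.] 52 19 -89 47
```

View pics/c9.png

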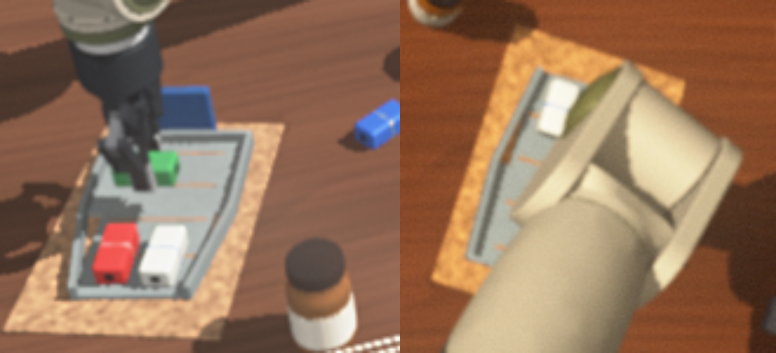

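The green toggle is held over the middle of the tray. Red and white lie near the front.

Request:
apply_moves(
  targets=[
    [20,[2,0,-25],[0,0,0]],
    [20,[2,0,-40],[0,0,0]],
    [20,[2,0,-44],[0,0,0]],
    [20,[2,0,-44],[0,0,0]],
    [42,[2,0,-44],[0,0,0]],
    [42,[2,0,-44],[0,0,0]],
    [42,[2,0,-44],[0,0,0]],
    [42,[2,0,0],[0,0,0]],
    [42,[2,0,50],[0,0,0]],
    [50,[-15,45,60],[0,0,0]],
    [50,[-35,90,60],[0,0,0]],
    [50,[-50,140,60],[0,0,0]],
  ],
)

```text
time_s: 14.65
eef_pos: [495.8, -165.1, 84.6]
ee_rot: [0.001, 0.801, 0.598, -0.0]
force: [1.7, 0.7, 0.9]
grip_width: 0.586
grip_force: 0.0
```

```bash
cat >> h.py <<'E'
C=np.array([543.5,-303]);TX=np.array([.959,-.284]);TY=np.array([.284,.959])
def tr(p): p=np.array(p)-C; return (p@TX).round(),(p@TY).round()
def report(cam,roi):
    im,d,W=snap(cam)
    for t in toggles(im,W,roi): print(*t,'tray',*tr(t[2]))
    return im,W
E
python3 - <<'E'
from h import *
report('scene',(60,400,180,300)); print(ctrl.sense()['eef_pos'])
im,W=report('top',(180,460,100,330)); print(rim(W))
E
```

```text
green [350. 245.] [668. 182.] 79 40 -70 35 tray -18.0 500.0
green [260. 241.] [577. -13.] 38 20 -63 18 tray -50.0 288.0
green [130. 254.] [ 548. -313.] 35 25 66 35 tray 7.0 -8.0
blue [232. 222.] [483. -59.] 59 29 -58 24 tray -127.0 217.0
blue [388. 217.] [625. 303.] 138 6 83 56 tray -94.0 604.0
white [144. 260.] [ 538. -301.] 234 157 -17 22 tray -6.0 0.0
[ 493.29785187 -158.1629748    83.87491847]
green [218. 170.] [664. 181.] 84 41 -70 37 tray -22.0 498.0
green [294. 205.] [573. -12.] 41 20 -61 20 tray -54.0 287.0
green [410. 213.] [ 549. -305.] 59 25 69 36 tray 6.0 -0.0
yellow [274. 168.] [668.  38.] 59 29 -41 27 tray 23.0 362.0
blue [313. 241.] [479. -58.] 57 29 -59 26 tray -131.0 217.0
red [285. 133.] [756.   9.] 50 49 -19 60 tray 115.0 360.0
red [424. 192.] [ 601. -342.] 57 27 -14 35 tray 66.0 -21.0
white [415. 125.] [ 782. -331.] 38 21 -58 19 tray 237.0 41.0
white [410. 196.] [ 588. -329.] 156 125 60 29 tray 50.0 -12.0
(array([-0.004, -0.004]), np.float64(95.4), ((549.2374877929688, 314.5792236328125), (160.61557006835938, 161.31101989746094), 82.6219253540039))
```

Request:
apply_moves(
  targets=[
    [50,[-3,25,0],[0,0,8]],
    [50,[-6,50,0],[0,0,16]],
    [50,[-10,75,0],[0,0,24]],
    [50,[-14.3,100,0],[0,0,32]],
    [50,[-14.3,100,0],[0,0,40]],
    [50,[-14.3,100,-20],[0,0,48]],
    [50,[-14.3,100,-65],[0,0,48]],
    [50,[-14.3,100,-100],[0,0,48]],
    [50,[-14.3,100,-117],[0,0,48]],
    [50,[-14.3,100,-118],[0,0,48]],
    [50,[-14.3,100,-118],[0,0,48]],
    [20,[-14.3,100,-118],[0,0,48]],
    [20,[-14.3,100,-118],[0,0,48]],
    [20,[-14.3,100,-118],[0,0,48]],
    [20,[-14.3,100,-118],[0,0,48]],
    [20,[-14.3,100,-118],[0,0,48]],
  ],
)

```text
time_s: 16.35
eef_pos: [483.6, -66.6, -32.7]
ee_rot: [0.002, 0.488, 0.873, -0.0]
force: [0.0, -0.3, 7.1]
grip_width: 0.34
grip_force: 50.4
```

Request:
apply_moves(
  targets=[
    [20,[0,0,40],[0,0,0]],
    [20,[2,-20,80],[0,0,7]],
    [20,[5,-60,80],[0,0,14]],
    [20,[8,-100,80],[0,0,21]],
    [20,[11,-140,80],[0,0,28]],
    [20,[16,-175,80],[0,0,35]],
    [20,[16,-190.5,80],[0,0,42]],
    [20,[16,-190.5,60],[0,0,42]],
    [20,[16,-190.5,30],[0,0,42]],
    [20,[16,-190.5,12],[0,0,42]],
    [20,[16,-190.5,9],[0,0,42]],
    [20,[16,-190.5,9],[0,0,42]],
  ],
)

```text
time_s: 17.55
eef_pos: [498.7, -256.9, -24.5]
ee_rot: [0.001, 0.143, 0.99, -0.0]
force: [-0.8, 0.8, -0.2]
grip_width: 0.341
grip_force: 51.7
```

Request:
apply_moves(
  targets=[
    [20,[0,0,-1],[0,0,0]],
    [40,[0,0,-1],[0,0,0]],
    [40,[0,0,-1],[0,0,0]],
    [40,[0,0,-1],[0,0,0]],
    [40,[0,0,30],[0,0,0]],
    [40,[0,0,75],[0,0,0]],
    [50,[15,45,100],[0,0,0]],
    [50,[30,90,110],[0,0,0]],
    [50,[45,135,110],[0,0,0]],
    [50,[50,170,110],[0,0,0]],
    [50,[50,170,110],[0,0,0]],
    [50,[50,170,110],[0,0,0]],
    [50,[50,170,110],[0,0,0]],
  ],
)

```text
time_s: 18.85
eef_pos: [548.4, -87.6, 84.8]
ee_rot: [0.001, 0.143, 0.99, -0.0]
force: [0.6, -0.3, -0.3]
grip_width: 0.582
grip_force: 0.0
```

```bash
python3 - <<'E'
from h import *
im,W=report('top',(180,460,100,330)); print(rim(W)); s=ctrl.sense();print(s['eef_pos'],s['ee_rot'],s['joints'])
report('scene',(60,400,180,300))
E
```

```text
green [218. 170.] [664. 181.] 84 42 -70 37 tray -22.0 498.0
green [293. 205.] [572.  -9.] 32 31 -1 20 tray -56.0 290.0
green [410. 213.] [ 547. -304.] 58 27 73 35 tray 4.0 0.0
yellow [274. 168.] [667.  38.] 59 30 -40 26 tray 22.0 362.0
blue [390. 237.] [ 489. -253.] 56 28 -16 36 tray -66.0 32.0
red [285. 132.] [756.   9.] 50 49 -29 60 tray 115.0 360.0
red [424. 192.] [ 601. -342.] 56 27 -15 35 tray 66.0 -21.0
white [415. 125.] [ 780. -330.] 38 20 -59 19 tray 234.0 41.0
white [403. 198.] [ 597. -304.] 159 130 88 26 tray 52.0 14.0
white [393. 250.] [ 462. -266.] 132 46 73 21 tray -89.0 12.0
(array([-0.003, -0.006]), np.float64(95.5), ((548.77880859375, 314.43328857421875), (160.5676727294922, 160.94012451171875), 82.38735961914062))
[548.37359406 -87.81282768  84.83123073] [ 8.42621305e-04  1.43614133e-01  9.89633395e-01 -1.17824802e-04] [-3.69839470e-01  4.86386299e-01  1.55137061e+00  1.65338267e-04
  1.10214052e+00 -1.65248536e+00]
green [350. 245.] [668. 184.] 77 40 -68 35 tray -19.0 502.0
green [260. 242.] [577. -11.] 36 20 -58 17 tray -51.0 290.0
green [131. 254.] [ 548. -312.] 37 27 63 34 tray 7.0 -7.0
blue [388. 217.] [625. 304.] 138 6 82 56 tray -94.0 605.0
blue [157. 230.] [ 479. -248.] 28 24 76 33 tray -77.0 34.0
white [150. 231.] [ 449. -258.] 137 51 62 20 tray -103.0 16.0
white [140. 274.] [ 594. -305.] 157 139 85 25 tray 49.0 12.0
```

Request:
apply_moves(
  squeeze=50,
  targets=[
    [50,[30,30,0],[0,0,-7]],
    [50,[60,63,0],[0,0,-14]],
    [50,[90,95,0],[0,0,-21]],
    [50,[119.6,125.8,0],[0,0,-24.5]],
    [50,[119.6,125.8,-20],[0,0,-24.5]],
    [50,[119.6,125.8,-65],[0,0,-24.5]],
    [50,[119.6,125.8,-100],[0,0,-24.5]],
    [50,[119.6,125.8,-117],[0,0,-24.5]],
    [50,[119.6,125.8,-119],[0,0,-24.5]],
    [50,[119.6,125.8,-119],[0,0,-24.5]],
    [50,[119.6,125.8,-119],[0,0,-24.5]],
    [20,[119.6,125.8,-119],[0,0,-24.5]],
    [20,[119.6,125.8,-119],[0,0,-24.5]],
    [20,[119.6,125.8,-119],[0,0,-24.5]],
    [20,[119.6,125.8,-119],[0,0,-24.5]],
    [20,[119.6,125.8,-119],[0,0,-24.5]],
  ],
)

```text
time_s: 20.55
eef_pos: [669.1, 39.0, -32.4]
ee_rot: [0.002, 0.35, 0.937, 0.0]
force: [-0.4, 0.1, 6.5]
grip_width: 0.338
grip_force: 51.7
```

Request:
apply_moves(
  targets=[
    [20,[0,0,40],[0,0,0]],
    [20,[-10,-20,80],[0,0,4]],
    [20,[-34,-61,85],[0,0,8]],
    [20,[-58,-105,85],[0,0,12]],
    [20,[-82,-148,85],[0,0,16]],
    [20,[-106,-191,85],[0,0,20]],
    [20,[-130,-234,85],[0,0,24.5]],
    [20,[-154,-277,85],[0,0,24.5]],
    [20,[-178,-320,85],[0,0,24.5]],
    [20,[-197.6,-356,85],[0,0,24.5]],
    [20,[-197.6,-356,60],[0,0,24.5]],
    [20,[-197.6,-356,30],[0,0,24.5]],
    [20,[-197.6,-356,12],[0,0,24.5]],
    [20,[-197.6,-356,8],[0,0,24.5]],
    [20,[-197.6,-356,8],[0,0,24.5]],
  ],
)

```text
time_s: 22.05
eef_pos: [470.8, -317.3, -25.2]
ee_rot: [0.001, 0.143, 0.99, -0.0]
force: [-1.7, -0.2, 4.4]
grip_width: 0.339
grip_force: 54.8
```

Request:
apply_moves(
  targets=[
    [38,[0,0,0],[0,0,0]],
    [38,[0,0,0],[0,0,0]],
    [38,[0,0,0],[0,0,0]],
    [38,[0,0,0],[0,0,0]],
    [38,[0,0,30],[0,0,0]],
    [38,[0,0,75],[0,0,0]],
    [38,[0,20,120],[0,0,0]],
    [50,[0,65,165],[0,0,0]],
    [50,[-10,110,190],[0,0,0]],
    [50,[-10,155,190],[0,0,0]],
    [50,[-10,180,190],[0,0,0]],
    [50,[-10,180,190],[0,0,0]],
    [50,[-10,180,190],[0,0,0]],
  ],
)

```text
time_s: 23.35
eef_pos: [460.6, -136.7, 164.1]
ee_rot: [0.001, 0.142, 0.99, -0.0]
force: [0.2, -0.6, -0.4]
grip_width: 0.583
grip_force: 0.0
```

```bash
python3 - <<'E'
from h import *
im,W=report('top',(180,460,100,330)); cv2.imwrite('pics/t10.png',im); print(rim(W)); s=ctrl.sense();print(s['eef_pos'],s['ee_rot'],s['joints'])
Q=W[235:290,360:440].reshape(-1,3);Q=Q[(Q[:,2]>45)&(Q[:,2]<85)];print('plate',Q.max(0),cv2.minAreaRect(Q[:,:2].astype(np.float32)))
E
```

```text
green [218. 170.] [664. 181.] 84 43 -71 37 tray -22.0 498.0
green [294. 205.] [573. -12.] 41 20 -61 20 tray -54.0 287.0
green [410. 214.] [ 547. -304.] 59 27 72 36 tray 4.0 0.0
yellow [419. 238.] [ 474. -328.] 58 26 12 35 tray -60.0 -44.0
red [285. 133.] [756.  10.] 50 49 -64 60 tray 115.0 361.0
red [424. 192.] [ 601. -343.] 55 28 -16 35 tray 67.0 -22.0
white [415. 125.] [ 781. -330.] 40 21 -57 19 tray 235.0 42.0
white [408. 207.] [ 549. -305.] 204 157 -17 24 tray 6.0 -0.0
(array([-0.001, -0.005]), np.float64(95.4), ((549.1478271484375, 315.15838623046875), (161.4964141845703, 161.01246643066406), 82.54686737060547))
[ 460.59724111 -137.36816291  163.89355778] [ 9.46728016e-04  1.42889067e-01  9.89738234e-01 -2.15117781e-04] [-5.34434535e-01  2.43085566e-01  1.67706056e+00  3.45028406e-04
  1.21953204e+00 -1.81858949e+00]
plate [ 411.22368135 -298.71741278   67.62828126] ((410.0152587890625, -299.8504638671875), (3.3130624294281006, 0.0), 136.84349060058594)
```

View pics/t10.png

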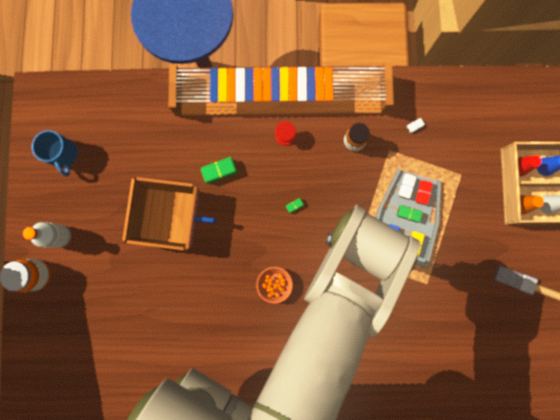

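All five toggles lie on the tray: red and white at the front, green in the middle, blue and yellow behind. The basket still stands with its centre at top pixel (160,214). I'll turn the gripper for the grip plate and re-measure the plate.

Request:
apply_moves(
  targets=[
    [45,[-15,10,0],[0,0,-8]],
    [45,[-30,30,0],[0,0,-16]],
    [45,[-40,50,0],[0,0,-24]],
    [45,[-50,70,0],[0,0,-32]],
    [45,[-60,90,0],[0,0,-40]],
    [45,[-60,90,0],[0,0,-48]],
    [45,[-60,90,0],[0,0,-56]],
    [45,[-60,90,0],[0,0,-64]],
    [45,[-60,90,0],[0,0,-72]],
    [45,[-60,90,0],[0,0,-80]],
    [45,[-60,90,0],[0,0,-90]],
    [45,[-60,90,0],[0,0,-90]],
    [45,[-60,90,0],[0,0,-90]],
  ],
)

```text
time_s: 24.7
eef_pos: [400.6, -47.6, 163.7]
ee_rot: [0.0, 0.8, 0.599, -0.001]
force: [0.9, 0.3, 0.0]
grip_width: 0.529
grip_force: 0.0
```

```bash
python3 - <<'E'
from h import *
im,W=report('top',(360,460,150,290)); s=ctrl.sense();print(s['eef_pos'],s['ee_rot'],s['joints'][5])
Q=W[245:290,360:440].reshape(-1,3);Q=Q[(Q[:,2]>45)&(Q[:,2]<85)];print('plate',Q.max(0),cv2.minAreaRect(Q[:,:2].astype(np.float32)))
im0,W0=cv2.imread('pics/top0.png'),np.load('top0.npy')
for w in(W0,W):
    Q=w[165:275,355:450].reshape(-1,3); Q=Q[(Q[:,2]>16)&(Q[:,2]<90)]; print(cv2.minAreaRect(Q[:,:2].astype(np.float32)))
for w,i in((W0,im0),(W,im)):
    m=hsv(i,(8,90,120),(22,220,255)); m[:150]=0;m[290:]=0;m[:,:350]=0;m[:,465:]=0
    m=cv2.morphologyEx(m.astype(np.uint8),cv2.MORPH_OPEN,np.ones((3,3)))>0
    Q=w[m&(abs(w[...,2])<12)]; print('mat',cv2.minAreaRect(Q[:,:2].astype(np.float32)))
E
```

```text
green [410. 214.] [ 547. -304.] 58 27 72 35 tray 4.0 0.0
yellow [415. 244.] [ 471. -317.] 59 30 -15 35 tray -66.0 -34.0
blue [390. 236.] [ 490. -253.] 57 29 -17 36 tray -66.0 33.0
red [424. 192.] [ 601. -343.] 56 28 -15 35 tray 67.0 -22.0
white [403. 218.] [ 536. -301.] 230 157 -17 23 tray -8.0 -0.0
[400.58216249 -47.39900683 163.77724812] [ 4.56544784e-04  8.00199999e-01  5.99732644e-01 -7.13927952e-04] -0.12382881003882132
plate [ 436.11434048 -232.9385076    75.0975251 ] ((422.7496032714844, -267.3497009277344), (70.77741241455078, 12.020538330078125), 73.278564453125)
((533.737548828125, -300.066162109375), (156.89085388183594, 243.81224060058594), 73.75607299804688)
((533.8184814453125, -300.0752868652344), (156.632080078125, 243.9416046142578), 73.09586334228516)
mat ((536.9567260742188, -307.0450744628906), (302.9544982910156, 365.2620849609375), 88.7391357421875)
mat ((537.1539916992188, -307.02667236328125), (302.79925537109375, 365.04156494140625), 88.73970031738281)
```

Request:
apply_moves(
  squeeze=120,
  targets=[
    [45,[5,-48,0],[0,0,0]],
    [45,[10,-96,0],[0,0,0]],
    [45,[14,-144,0],[0,0,0]],
    [45,[18,-190,0],[0,0,0]],
    [45,[22.1,-220,0],[0,0,0]],
    [45,[22.1,-220,-30],[0,0,0]],
    [45,[22.1,-220,-75],[0,0,0]],
    [45,[22.1,-220,-120],[0,0,0]],
    [45,[22.1,-220,-155],[0,0,0]],
    [45,[22.1,-220,-172],[0,0,0]],
    [45,[22.1,-220,-174],[0,0,0]],
    [45,[22.1,-220,-174],[0,0,0]],
    [5,[22.1,-220,-174],[0,0,0]],
    [5,[22.1,-220,-174],[0,0,0]],
    [5,[22.1,-220,-174],[0,0,0]],
    [5,[22.1,-220,-174],[0,0,0]],
    [5,[22.1,-220,-174],[0,0,0]],
    [5,[22.1,-220,-174],[0,0,0]],
  ],
)

```text
time_s: 26.55
eef_pos: [423.1, -267.5, -8.8]
ee_rot: [0.002, 0.801, 0.599, -0.001]
force: [-0.5, 0.8, 5.9]
grip_width: 0.125
grip_force: 117.6
```

Request:
apply_moves(
  targets=[
    [5,[0,0,5],[0,0,0]],
    [5,[0,0,12],[0,0,0]],
    [5,[0,0,25],[0,0,0]],
    [5,[0,0,40],[0,0,0]],
    [5,[0,0,60],[0,0,0]],
    [5,[0,0,80],[0,0,0]],
    [5,[0,0,95],[0,0,0]],
    [5,[0,0,105],[0,0,0]],
    [5,[0,0,110],[0,0,0]],
    [5,[0,0,110],[0,0,0]],
  ],
)

```text
time_s: 27.55
eef_pos: [422.6, -266.9, 100.1]
ee_rot: [0.001, 0.801, 0.599, -0.001]
force: [0.2, 0.5, -3.9]
grip_width: 0.125
grip_force: 117.3
```

```bash
cat >> h.py <<'E'
def trayplane(im,W,roi):
    m=hsv(im,(85,10,90),(110,90,200)); M=np.zeros_like(m); M[roi[2]:roi[3],roi[0]:roi[1]]=1
    Q=W[m&M&(W[...,2]>20)&(W[...,2]<450)]; Q=Q[~np.isnan(Q[:,0])]
    for _ in range(4):
        c=np.linalg.lstsq(np.c_[Q[:,:2],np.ones(len(Q))],Q[:,2],rcond=None)[0]; r=Q[:,2]-np.c_[Q[:,:2],np.ones(len(Q))]@c; Q=Q[abs(r)<max(8,1.5*r.std())]
    return len(Q),c,Q.mean(0).round()
E
python3 - <<'E'
from h import *
im,d,W=snap('top','t12'); print(trayplane(im,W,(340,470,140,300)))
i2,d,W2=snap('scene','s12'); print(trayplane(i2,W2,(60,250,150,320)))
cv2.imwrite('pics/c12.png',np.hstack([cv2.resize(i2[130:320,60:240],(379,400)),cv2.resize(im[130:300,330:480],(353,400))]))
E
```

```text
(23, array([1.64404253e-02, 4.43587370e-02, 1.21949499e+02]), array([ 496., -247.,  119.]))
(124, array([-1.46936666e-01,  5.57501946e-02,  2.04806548e+02]), array([ 450., -277.,  123.]))
```

View pics/c12.png

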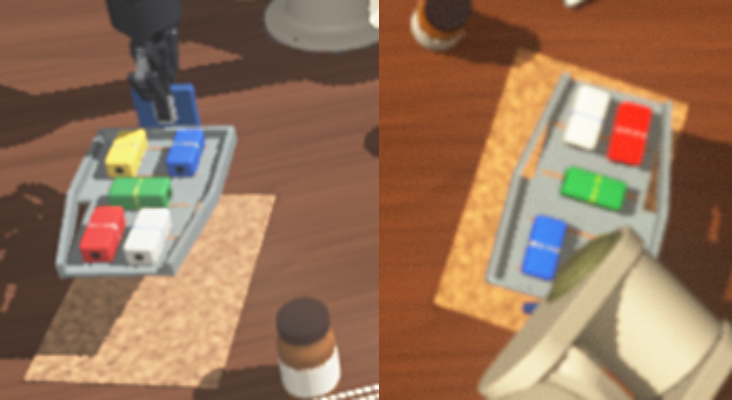

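The tray is level, with all five toggles in view. Carrying it gently towards the basket.

Request:
apply_moves(
  targets=[
    [5,[-1,4,2],[0,0,0.2]],
    [5,[-3,12,5],[0,0,0.5]],
    [5,[-6,23,10],[0,0,0.8]],
    [5,[-9,38,16],[0,0,1.1]],
    [5,[-14,57,22],[0,0,1.4]],
    [5,[-19,79,28],[0,0,1.7]],
    [5,[-25,102,33],[0,0,2]],
    [5,[-31,125,37],[0,0,2.3]],
    [5,[-36,148,40],[0,0,2.6]],
    [5,[-42,171,40],[0,0,2.9]],
    [5,[-47,194,40],[0,0,3.2]],
    [5,[-53,217,40],[0,0,3.5]],
    [5,[-58,238,40],[0,0,3.8]],
    [5,[-63,257,40],[0,0,4]],
    [5,[-67,273,40],[0,0,4.2]],
    [5,[-70,286,40],[0,0,4.3]],
    [5,[-72,296,40],[0,0,4.4]],
    [5,[-74,302,40],[0,0,4.5]],
    [5,[-75,305,40],[0,0,4.5]],
    [5,[-75,305,40],[0,0,4.5]],
  ],
)

```text
time_s: 29.65
eef_pos: [347.5, 38.2, 140.0]
ee_rot: [0.001, 0.777, 0.63, -0.001]
force: [1.0, 0.2, -3.3]
grip_width: 0.122
grip_force: 117.2
```

Request:
apply_moves(
  targets=[
    [5,[-1,4,0],[0,0,0.2]],
    [5,[-3,12,0],[0,0,0.5]],
    [5,[-6,23,0],[0,0,0.8]],
    [5,[-9,38,0],[0,0,1.1]],
    [5,[-14,57,0],[0,0,1.4]],
    [5,[-19,79,0],[0,0,1.7]],
    [5,[-25,102,0],[0,0,2]],
    [5,[-31,125,0],[0,0,2.3]],
    [5,[-36,148,0],[0,0,2.6]],
    [5,[-42,171,0],[0,0,2.9]],
    [5,[-47,194,0],[0,0,3.2]],
    [5,[-53,217,0],[0,0,3.5]],
    [5,[-58,238,0],[0,0,3.8]],
    [5,[-63,257,0],[0,0,4]],
    [5,[-67,273,0],[0,0,4.2]],
    [5,[-71,288,0],[0,0,4.3]],
    [5,[-74,300,0],[0,0,4.4]],
    [5,[-76,308,0],[0,0,4.5]],
    [5,[-77,313,0],[0,0,4.5]],
    [5,[-77,313,0],[0,0,4.5]],
  ],
)

```text
time_s: 31.65
eef_pos: [270.5, 351.4, 139.8]
ee_rot: [0.001, 0.751, 0.66, -0.001]
force: [-0.0, -0.1, -4.8]
grip_width: 0.122
grip_force: 117.3
```

```bash
python3 - <<'E'
from h import *
s=ctrl.sense(); print(s['eef_pos'],s['ee_rot'],s['joints'],s['force'])
im,d,W=snap('top','t13'); i2,d,W2=snap('scene','s13')
for a,b,r in((im,W,(80,300,100,330)),(i2,W2,(200,460,60,300))):
    for t in toggles(a,b,r,60,240): print(*t)
    print(trayplane(a,b,r))
print(rim(W))
cv2.imwrite('pics/c13.png',np.hstack([cv2.resize(i2[60:260,220:460],(420,350)),cv2.resize(im[130:310,80:260],(350,350))]))
E
```

```text
[270.54458231 351.35340804 139.84598819] [ 5.91418274e-04  7.51333558e-01  6.59922093e-01 -6.04788788e-04] [ 6.50104327e-01  1.91571213e-01  1.81058633e+00 -1.39209376e-03
  1.14055859e+00  7.80051232e-01] [-0.01668681 -0.11206597 -4.79815879]
green [141. 277.] [400. 332.] 60 28 81 183
yellow [151. 310.] [327. 309.] 58 31 -9 184
blue [204. 219.] [535. 209.] 44 10 80 76
blue [122. 303.] [335. 371.] 59 33 -7 184
red [285. 131.] [755.   9.] 47 44 -63 61
red [154. 250.] [460. 304.] 55 31 -6 183
white [141. 274.] [395. 335.] 219 157 -8 172
(22, array([-5.38470027e-02, -4.53561126e-01,  3.58114126e+02]), array([348., 383., 166.]))
green [364. 129.] [403. 333.] 57 33 84 182
blue [368. 118.] [341. 373.] 60 28 -8 182
blue [389. 281.] [844. 185.] 21 15 3 88
white [248.  82.] [-39. 153.] 290 25 -53 225
white [381. 141.] [455. 350.] 96 31 -13 180
white [355. 117.] [305. 365.] 47 26 24 170
white [345. 136.] [407. 265.] 179 13 -1 170
white [457. 136.] [406. 636.] 52 29 25 112
white [420. 286.] [869. 239.] 89 88 -89 83
(46, array([ 2.17722360e-03, -1.68592061e-01,  2.28756069e+02]), array([302., 365., 168.]))
(array([-0.002, -0.005]), np.float64(95.7), ((549.2352294921875, 314.6982421875), (160.58786010742188, 160.50357055664062), 82.3642349243164))
```

View pics/c13.png

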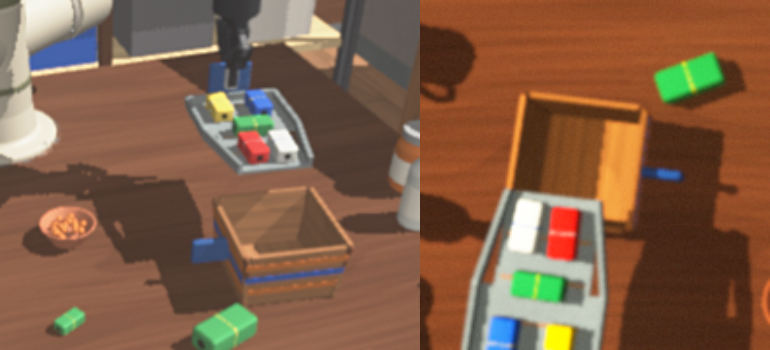

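The tray is level behind the basket, its lip over the near part of the mouth, with all five toggles aboard. I'll lower it, then tilt in stages about the lip.

Request:
apply_moves(
  targets=[
    [5,[0,0,-8],[0,0,0]],
    [5,[0,0,-20],[0,0,0]],
    [5,[0,0,-32],[0,0,0]],
    [5,[0,0,-41],[0,0,0]],
    [5,[0,0,-41],[0,0,0]],
    [5,[0,0,-33],[0.26,2,0]],
    [5,[-0.7,0.1,-24],[0.5,4,0]],
    [5,[0,0,-16],[0.8,6,0]],
    [5,[0,0,-8],[1,7.9,0]],
    [5,[0.5,0,0],[1.3,9.9,0]],
    [5,[1.2,-0.2,9],[1.6,11.9,0]],
    [5,[2.5,-0.3,17],[1.8,13.9,0]],
    [5,[3.9,-0.5,25],[2.1,15.9,0]],
    [5,[3.9,-0.5,25],[2.1,15.9,0]],
    [5,[3.9,-0.5,25],[2.1,15.9,0]],
  ],
)

```text
time_s: 33.25
eef_pos: [274.7, 350.5, 164.8]
ee_rot: [-0.104, 0.744, 0.653, -0.092]
force: [0.7, -1.2, -3.8]
grip_width: 0.124
grip_force: 117.4
```

```bash
python3 - <<'E'
from h import *
s=ctrl.sense(); print(s['eef_pos'],s['ee_rot'],s['joints'],s['force'])
im,d,W=snap('top','t14')
for t in toggles(im,W,(80,180,100,330),20,260): print(*t)
print(rim(W))
E
```

```text
[274.65076476 350.49272178 164.78698399] [-0.10396435  0.74419725  0.65336662 -0.09205399] [0.5269033  0.27740164 1.66070908 0.16949367 1.42901695 0.61365601] [ 0.74630662 -1.16845528 -3.76453002]
green [143. 273.] [409. 331.] 61 29 81 171
yellow [151. 305.] [331. 309.] 42 30 -7 193
red [157. 247.] [458. 303.] 37 30 -5 156
white [120. 249.] [437. 399.] 53 7 -20 154
white [147. 270.] [386. 322.] 170 138 -23 156
(array([-0.042, -0.005]), np.float64(95.6), ((565.8397216796875, 311.6029357910156), (161.235595703125, 128.0503387451172), 83.73150634765625))
```

Request:
apply_moves(
  targets=[
    [5,[1.8,-0.2,8],[0.26,2,0]],
    [5,[3.7,-0.5,16],[0.5,4,0]],
    [5,[6,-0.8,24],[0.8,6,0]],
    [5,[8.7,-1.2,32],[1,7.9,0]],
    [5,[11.5,-1.5,39.5],[1.3,9.9,0]],
    [5,[14.6,-1.9,47],[1.6,11.9,0]],
    [5,[18,-2.4,54.5],[1.8,13.9,0]],
    [5,[21.7,-2.9,62],[2.1,15.9,0]],
    [5,[25.5,-3.4,69],[2.35,17.8,0]],
    [5,[29.7,-3.9,76.5],[2.6,19.8,0]],
    [5,[34,-4.5,83.5],[2.9,21.8,0]],
    [5,[38.7,-5.1,90],[3.15,23.8,0]],
    [5,[45,-5.9,98.5],[3.5,26.5,0]],
    [5,[51.3,-6.8,106.5],[3.8,28.8,0]],
    [5,[51.3,-6.8,106.5],[3.8,28.8,0]],
    [5,[51.3,-6.8,106.5],[3.8,28.8,0]],
    [5,[51.3,-6.8,106.5],[3.8,28.8,0]],
    [5,[51.3,-6.8,106.5],[3.8,28.8,0]],
  ],
)

```text
time_s: 35.1
eef_pos: [325.3, 343.9, 271.5]
ee_rot: [-0.288, 0.694, 0.61, -0.253]
force: [0.3, -0.1, -2.2]
grip_width: 0.125
grip_force: 117.7
```

```bash
python3 - <<'E'
from h import *
s=ctrl.sense(); print(s['eef_pos'],s['ee_rot'],s['joints'],s['force'])
im,d,W=snap('top','t15'); i2,d,W2=snap('scene','s15')
for a,b,r in((im,W,(80,260,100,330)),(i2,W2,(200,460,40,300))):
    for t in toggles(a,b,r,5,350): print(*t)
    print()
print(rim(W))
cv2.imwrite('pics/c15.png',np.hstack([cv2.resize(i2[40:280,220:460],(400,400)),cv2.resize(im[130:310,80:260],(400,400))]))
E
```

```text
[325.34433855 343.91914172 271.45966609] [-0.2875423   0.69381204  0.60992284 -0.25286045] [0.35089484 0.52650256 1.2095108  0.38701348 2.09782389 0.55433246] [ 0.2633465  -0.07328567 -2.15814424]
green [218. 170.] [664. 181.] 84 41 -70 37
green [164. 209.] [563. 310.] 57 22 81 62
yellow [185. 207.] [567. 259.] 58 47 -8 57
blue [148. 201.] [584. 360.] 57 25 -6 39
blue [205. 219.] [535. 209.] 45 11 82 76
red [178. 197.] [594. 284.] 39 23 -26 33
white [163. 197.] [597. 323.] 34 27 -4 33
white [161. 254.] [399. 279.] 42 33 -14 202

green [379. 201.] [564. 309.] 55 20 85 61
green [350. 245.] [668. 181.] 79 42 -71 35
green [260. 242.] [575. -12.] 37 21 -63 18
blue [239.  45.] [-880.  296.] 227 197 -89 14
blue [387. 217.] [626. 303.] 138 6 82 56
blue [391. 284.] [856. 185.] 46 14 1 88
white [243.  52.] [-52. 114.] 95 21 -63 267
white [240. 113.] [ 12. 176.] 270 36 -67 194
white [395. 122.] [380. 404.] 41 22 -2 257
white [367. 131.] [381. 328.] 138 48 88 229
white [458. 136.] [404. 639.] 54 27 23 112
white [420. 286.] [869. 239.] 89 87 90 83

(array([-0.028,  0.015]), np.float64(96.0), ((589.561767578125, 275.0574645996094), (208.76092529296875, 105.40966033935547), 40.42399597167969))
```

View pics/c15.png

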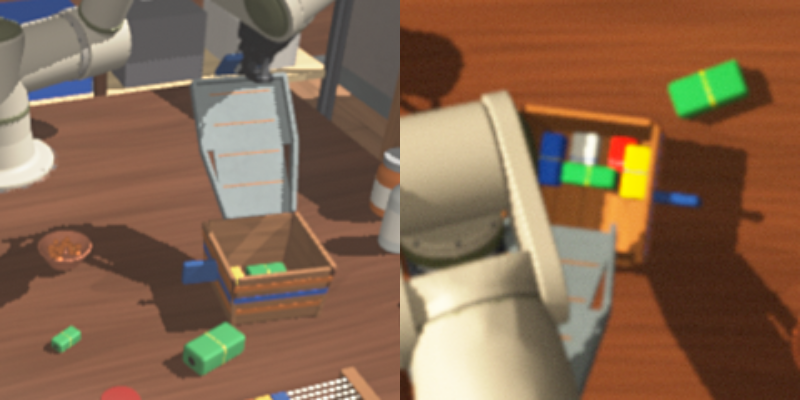

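All five toggles lie in the basket and the tray is empty. I'll lift off, level the tray and carry it back.

Request:
apply_moves(
  targets=[
    [5,[-5,0.7,10],[0,0,0]],
    [5,[-15,2,25],[0,0,0]],
    [5,[-20,3,30],[-0.6,-4.5,0]],
    [5,[-25,3,25],[-1.3,-10,0]],
    [5,[-30,4,15],[-2.1,-16,0]],
    [5,[-35,5,0],[-2.9,-22,0]],
    [5,[-40,5,-15],[-3.7,-28,0]],
    [5,[-45,6,-35],[-4.5,-34,0]],
    [5,[-50,7,-55],[-5.2,-39.5,0]],
    [5,[-55,7.5,-75],[-5.85,-44.4,0]],
    [5,[-55,7.5,-90],[-5.85,-44.4,0]],
    [5,[-55,7.5,-90],[-5.85,-44.4,0]],
    [5,[-55,7.5,-90],[-5.85,-44.4,0]],
  ],
)

```text
time_s: 36.5
eef_pos: [270.8, 351.5, 182.7]
ee_rot: [-0.002, 0.752, 0.66, -0.002]
force: [-0.2, 0.0, -1.8]
grip_width: 0.128
grip_force: 117.7
```

Request:
apply_moves(
  targets=[
    [5,[4,-15,0],[0,0,0]],
    [5,[10,-40,0],[0,0,-1]],
    [5,[19,-75,0],[0,0,-1.5]],
    [5,[28,-115,0],[0,0,-2]],
    [5,[38,-155,0],[0,0,-2.5]],
    [5,[48,-195,-5],[0,0,-3]],
    [5,[58,-235,-10],[0,0,-3.5]],
    [5,[68,-275,-15],[0,0,-4]],
    [5,[78,-315,-20],[0,0,-5]],
    [5,[88,-355,-25],[0,0,-6]],
    [5,[98,-395,-30],[0,0,-6.5]],
    [5,[108,-435,-30],[0,0,-7]],
    [5,[118,-475,-30],[0,0,-7.5]],
    [5,[127,-515,-30],[0,0,-8]],
    [5,[136,-550,-30],[0,0,-8.5]],
    [5,[143,-580,-30],[0,0,-9]],
    [5,[148,-602,-30],[0,0,-9]],
    [5,[152,-619,-30],[0,0,-9]],
    [5,[152,-619,-30],[0,0,-9]],
    [5,[152,-619,-30],[0,0,-9]],
  ],
)

```text
time_s: 38.5
eef_pos: [422.8, -267.8, 152.0]
ee_rot: [-0.001, 0.801, 0.598, -0.002]
force: [0.3, 0.1, -2.8]
grip_width: 0.124
grip_force: 117.6
```

```bash
python3 - <<'E'
from h import *
s=ctrl.sense(); print(s['eef_pos'],s['ee_rot'])
i2,d,W2=snap('scene','s16')
for z0 in (1,):
    P=W2[170:320,60:250].reshape(-1,3); Q=P[(P[:,2]>120)&(P[:,2]<200)]
    r=Q-[*C,0]; tx=r[:,:2]@TX; ty=r[:,:2]@TY
    m=(abs(tx)<108)&(abs(ty)<50); A=np.c_[tx[m],ty[m],np.ones(m.sum())]; q=Q[m,2]
    for _ in range(4):
        c=np.linalg.lstsq(A,q,rcond=None)[0]; k=abs(q-A@c)<8; A,q=A[k],q[k]
    print(len(q),c)
im,d,W=snap('top','t16'); print(rim(W))
for t in toggles(im,W,(110,210,150,260),5,150): print(*t)
E
```

```text
[ 422.76785058 -267.82906292  152.02810423] [-0.00146194  0.80116668  0.59843603 -0.00203076]
2891 [-1.31664424e-02  1.72024655e-03  1.68589720e+02]
(array([-0.007, -0.004]), np.float64(95.7), ((549.1075439453125, 314.9212341308594), (161.40296936035156, 160.87940979003906), 82.55191040039062))
green [164. 209.] [563. 310.] 58 22 82 62
yellow [185. 207.] [567. 259.] 58 46 -8 57
blue [147. 201.] [585. 361.] 57 24 -8 38
blue [205. 219.] [535. 209.] 45 10 81 76
red [178. 197.] [594. 283.] 39 26 -28 32
white [163. 196.] [596. 322.] 33 25 -2 33
```

Request:
apply_moves(
  targets=[
    [5,[0,0,-20],[0,0,0]],
    [5,[0,0,-60],[0,0,0]],
    [5,[0,0,-100],[0,0,0]],
    [5,[0,0,-130],[0,0,0]],
    [5,[0,0,-148],[0,0,0]],
    [5,[0,0,-155],[0,0,0]],
    [5,[0,0,-159],[0,0,0]],
    [5,[0,0,-161],[0,0,0]],
    [5,[0,0,-161],[0,0,0]],
    [25,[0,0,-161],[0,0,0]],
    [45,[0,0,-161],[0,0,0]],
    [45,[0,0,-161],[0,0,0]],
    [45,[0,0,-161],[0,0,0]],
    [45,[0,0,-120],[0,0,0]],
    [45,[0,0,-75],[0,0,0]],
    [45,[0,0,-30],[0,0,0]],
    [45,[-10,50,0],[0,0,0]],
    [45,[-20,100,20],[0,0,0]],
    [45,[-30,150,20],[0,0,0]],
    [45,[-30,150,20],[0,0,0]],
  ],
)

```text
time_s: 40.6
eef_pos: [391.9, -114.6, 172.3]
ee_rot: [-0.001, 0.8, 0.6, -0.002]
force: [-0.0, -1.3, -0.8]
grip_width: 0.526
grip_force: 0.0
```

```bash
python3 - <<'E'
from h import *
s=ctrl.sense(); print(s['eef_pos'],s['force'])
im,d,W=snap('top','t17'); print(rim(W))
Q=W[245:290,360:440].reshape(-1,3);Q=Q[(Q[:,2]>45)&(Q[:,2]<85)];print('plate',Q.max(0),cv2.minAreaRect(Q[:,:2].astype(np.float32)))
Q=W[165:275,355:450].reshape(-1,3); Q=Q[(Q[:,2]>16)&(Q[:,2]<90)]; print(cv2.minAreaRect(Q[:,:2].astype(np.float32)))
r=W[...,:2]-C; m=(abs(r@TX)<95)&(abs(r@TY)<45); A=np.c_[r[m],np.ones(m.sum())]; k=~np.isnan(A[:,0]); print('floor',np.linalg.lstsq(A[k],W[m][k][:,2],rcond=None)[0])
for t in toggles(im,W,(110,210,150,260),5,150): print(*t)
# mat centre: edge corners by colour
m=hsv(im,(8,90,120),(22,220,255)).astype(np.uint8); m[:150]=0;m[285:]=0;m[:,:352]=0;m[:,463:]=0
k,L,st,c=cv2.connectedComponentsWithStats(cv2.morphologyEx(m,cv2.MORPH_OPEN,np.ones((5,5)))); i=1+st[1:,4].argmax()
P=W[L==i][:,:2];P=P[~np.isnan(P[:,0])];print('mat',cv2.minAreaRect(P.astype(np.float32)))
E
```

```text
[ 391.92303911 -114.56084232  172.25742174] [-0.01949565 -1.3064535  -0.76058424]
(array([-0.002, -0.003]), np.float64(95.6), ((549.0535888671875, 314.4258117675781), (160.8843994140625, 160.86273193359375), 82.62432098388672))
plate [ 436.10198035 -233.72465581   74.64738554] ((422.88446044921875, -267.7184143066406), (69.99427795410156, 12.242565155029297), 74.21260833740234)
((534.0444946289062, -300.5658264160156), (157.0173797607422, 243.67796325683594), 73.45643615722656)
floor [2.40936375e-04 2.35067029e-04 9.75709998e+00]
green [164. 209.] [562. 310.] 58 22 81 62
yellow [185. 207.] [566. 259.] 59 46 -8 56
blue [147. 201.] [584. 361.] 57 24 -6 39
blue [205. 219.] [535. 209.] 46 11 82 76
red [178. 197.] [594. 284.] 39 26 -27 32
white [163. 196.] [597. 323.] 34 26 -4 33
mat ((548.7001953125, -286.27105712890625), (328.2558898925781, 348.3645324707031), 87.7401351928711)
```

```bash
python3 -c "
from rig import ctrl; print(ctrl.finish_job())"
```

```text
the job is handed in; nothing more can be done
None
```

I handed the job in, with no verdict shown: at the last look the basket stood upright with all five toggles (red, white, green, blue, yellow) in it, and the empty tray lay flat back on its mat. No orange toggle was on the bench, and I touched none of the bystanders.

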